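# Free the quarter-turn cap and hold it over the dish

## Robot

A 6-joint arm with a two-finger parallel gripper is mounted at the origin on the work surface. World frame = base frame: x ahead of the robot, y to its left, z up, the work surface at z = 0. Lengths are in m, angles in rad, forces in N, time in s.
With the tool pointing down it reaches from about 0.3 to 0.825 m from the base axis. Payload 5.4 kg.
Tool frame: the origin (TCP) lies midway between the tips of the shut fingers; the grasp point (between the pads) lies 19 mm behind it; z points along the fingers, y is the line along which they close (so a half turn about z gives the same grasp; the last joint's range is limited). The gripper opens to 92 mm and grips with 3 to 60 N. Pads are 20 mm wide; open, the fingers measure 128 mm over their backs; the gripper's body (75 mm by 189 mm) begins 69 mm behind the grasp point.
Start: joints at [1.011, 0.158, 1.597, -0, 1.386, -0.21], TCP at [0.197, 0.54, 0.215] pointing down, gripper open.
Joint ranges: [-2.91, 2.91], [-0.94, 2.29], [0.18, 2.7], [-1.29, 4.43], [0.17, 2.64], [-3, 3]. Speed limits (rad/s): [2.57, 2.57, 3.14, 3.14, 3.14, 3.14].

## Interface

Orientations are given as [roll, pitch, yaw] about the fixed x, y, z axes, in that order (R = Rz(yaw) Ry(pitch) Rx(roll)).
In Python, from workcell import ctrl gives the robot as it stands.
- The arm moves only by the shell command python3 -m crank 'ROWS' [FORCE]. ROWS is JSON, a list of rows, each a list of 3 entries, a list of its own where there are three numbers: the shift along the tool's x, y, z in m, then the turn, a rotation vector about the tool's x, y, z in degrees, then the gripper's target within -1 to 1 (shut at 1, half-way at 0, fully open at -1). In form: [[[x, y, z], [rx, ry, rz], claw], ...]. A call has 1 to 5 rows; each row is the pose to reach, as a shift and turn from the pose commanded when the call began, along the tool's axes at that moment; what a row does not reach only later rows make up. A row lasts 1/8 s, in which the tool goes at most 62.5 mm and 10.7 degrees, less where a joint would pass 70% of its speed; a pose out of reach is approached as far as the arm can. A call with a gripper value outside its range is refused whole. The fingers move at their own pace and stop on an object; FORCE is the grip in N (left out, the last holds). Time passes only in rows, so rows that repeat a pose let the fingers close. It gives the time, the measured TCP pose, the force, the opening and the grip force at its end, in the units of the state.
- ctrl.sense(): the state, without advancing time (a new reading comes with each control period).
- ctrl.snapshot(name): name is "side" or "top"; returns the picture (384x512x3 uint8, red, green, blue); there is no depth.
- ctrl.camera_info(name): a dict with "fx", "fy", "cx", "cy" (pixels), "rvec" (rotation vector, rad) and "tvec" (3), from world to camera coordinates, as OpenCV has them. Camera axes: x right, y down, z forward; pixel columns grow to the right and rows downward; lengths in m; the calibration is good to about 2 mm. A picture is of the moment at which its call begins. camera_info takes no time and is no camera call.
- ctrl.sign_off(): hands the job in; it is judged then, once.
The state is a dict: "t": time; "qpos": joint angles; "joint_vel": joint speeds; "effort": joint torques, N m; "ee_pos": TCP position; "tcp_rot": TCP orientation; "wrist_force": force on the tool from outside, world axes, zero at the start; "moment": the same for the moment, N m; "width": opening from 0.0 (shut) to 1.0 (fully open); "grip_force": force on a finger pad.
Only numpy, scipy, OpenCV 4.12 (cv2) and the standard library are available. Lean on these libraries where they do the work, as an engineer would, in place of code of your own. Each camera call takes 0.05 s, during which the arm holds its last target. There are 200 camera calls.

## Task

Take the broad ribbed cap off the bottle in the clamped caddy: it is a quarter-turn cap whose thread may run either way, so try it gently both ways, find the way it loosens, and lift it straight off. Carry it over the white enamel dish, never setting it down or dropping it, and finish still gripping it, level and right way up, about a hand's breadth above the middle of the dish. Leave the dish and everything else on the cart where they stand.

Things in the scene. Friction and masses are not known exactly. Their poses are not given: they have to be found in the camera images.
- cap_mid (a point): Centre (half-way up, on the axis) of the round black ribbed plastic cap, 54 mm diameter, 36 mm high, flat top, about 40 g, loose; z up through its top, its yaw is the cap's turn. Seated, the centre is 12 mm below neck_top, 153 mm above the cart top. A quarter-turn lug cap with 2 mm side play; until freed it lifts only 2 mm, then resists; freed, it is clear of the neck after lifting 30 mm.
- cap_skirt (a point): Centre of the cap's open underside. Angles from the start yaw: seated, the cap turns easily; the wrong way it stops dead at 12 to 30 degrees; the right way it is free from 50 to 68 degrees on, up to an end stop at 108 to 126. So 85 degrees, or turning on to the end stop, frees it. Which way, clockwise or not, changes from run to run and cannot be seen.
- neck_top (a point): Centre of the top of the capped bottle's neck, inside the cap at first, 165 mm above the cart top. White plastic bottle, body 80 mm wide; 15 mm of 30 mm wide neck shows between shoulder and cap. It cannot turn or move. The other bottle, 120 mm away in the next well, is like it but has a narrow black pouring spout, tip at 207 mm; which well holds which varies.
- dish_rim (a point): Centre of the mouth, at rim height, of the round white enamel salt-rim dish, 132 mm across, 25 mm high, loose, on the cart top to the left of the caddy; z up.
- caddy: The grey plastic caddy (120 x 230 mm, 60 mm high, origin at the centre of its underside, long side along its y), fixed by a steel toggle clamp (up to 77 mm high) on its far (+x) side. Two bottles stand in it at y = +60 and -60 mm. It does not move.
- cup_mid (a point): Centre of the clear polycarbonate measuring cup, 80 mm wide, 90 mm high, with a handle at its +y; a bystander.
- shaker_mid (a point): Steel cobbler shaker, 88 mm wide, 207 mm high; the point is on its axis 100 mm up; a bystander.
- jigger_mid (a point): Centre of the steel double-cone jigger, 46 mm wide, 80 mm high; a bystander.
- pourer_mid (a point): Centre of the loose blue plastic bottle pourer standing near the caddy, 34 mm wide, 78 mm high; a bystander.
- spoon_mid (a point): Middle of the bar spoon lying flat, 200 mm long; a bystander.
- coasters_mid (a point): Centre of the stack of cork coasters, 92 mm square, 27 mm high; a bystander.
Things that resemble listed ones, but are neither listed nor needed, are in the scene too. Leave any purple or red look-alike of the part that bears cap_mid alone. There is more than one size of the part that bears dish_rim; the job needs the larger.

How it is judged:
By the outcome, as a careful person would: the job done as asked, in the order asked, and still so for the second after the job is handed in, while the arm keeps its last pose, push and grip.
It also fails if it takes over 42 s, if anything falls off the work surface, if the arm or the gripper's body presses on something with over 40 N, if the wrist force passes 120 N, or if a joint passes its speed limit or range.

## Working session

There is one attempt and no reset: what is moved stays moved. The work goes in short steps, Python scripts to look and compute and a shell command to move; the robot and the scene stay as the last step left them, time stands still between calls to the robot, and variables do not carry over. Pictures are saved under pics/ and viewed, at most 10 in all, crops included, and the job is handed in when it is done.

```bash
mkdir -p pics; python3 - <<'E'
from workcell import ctrl
import cv2
for n in("top","side"):
    cv2.imwrite(f"pics/{n}0.png",cv2.resize(ctrl.snapshot(n)[:,:,::-1],(800,600),interpolation=cv2.INTER_CUBIC))
    print(ctrl.camera_info(n))
print(ctrl.sense())
E
```

```text
{'fx': 416.30069052929036, 'fy': 416.30069052929036, 'cx': 257.0197147176612, 'cy': 192.02778333458096, 'rvec': array([ 2.22624765, -2.17979523,  0.06484094]), 'tvec': array([-0.02538283,  0.46228824,  1.69020358])}
{'fx': 416.3452146568565, 'fy': 416.3452146568565, 'cx': 254.2857133246591, 'cy': 190.88830707424813, 'rvec': array([ 2.07062533, -0.68469209,  0.35540412]), 'tvec': array([-0.40009256,  0.26999949,  1.12116732])}
{'t': 0.1, 'qpos': array([ 1.01090106e+00,  1.58977763e-01,  1.59807334e+00, -2.45992972e-05,
        1.38619815e+00, -2.10090378e-01]), 'joint_vel': array([ 0.00121255, -0.00182154, -0.00217758,  0.00124437,  0.00101665,
        0.00017726]), 'effort': array([ 1.96246642e-04, -3.86505103e+01, -3.22959280e+01,  7.02775503e-02,
        3.40198679e-02, -5.11101825e-05]), 'ee_pos': array([0.19678277, 0.53969072, 0.21373853]), 'tcp_rot': array([-3.13996744e+00, -3.21837969e-04,  2.79179204e+00]), 'wrist_force': array([-0.15152573, -0.11508011,  0.31718973]), 'moment': array([0.01543788, 0.02051251, 0.02136629]), 'grip_force': 0.0, 'width': 0.9978117925483925}
```

View pics/top0.png

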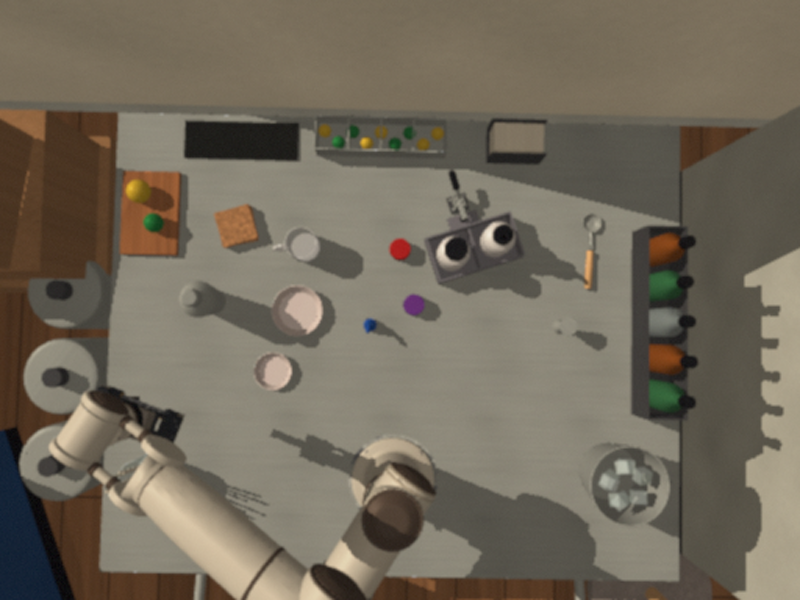

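View pics/side0.png

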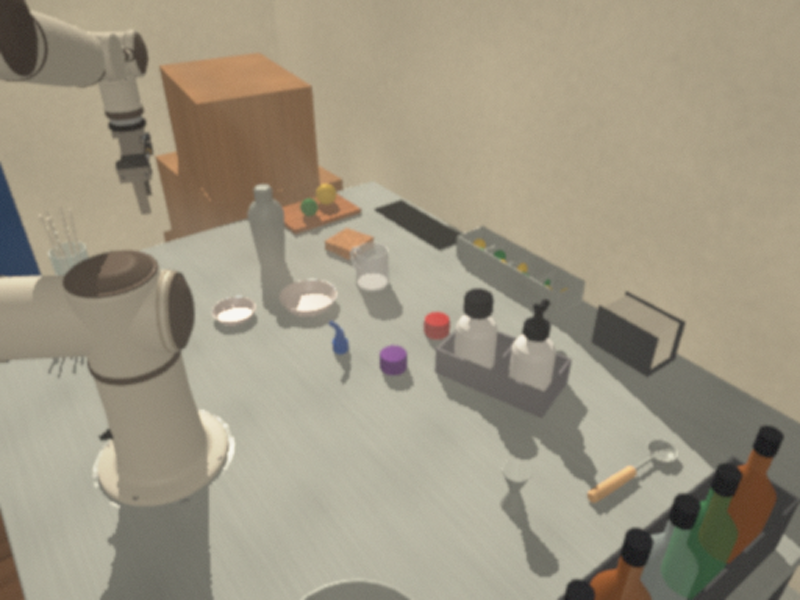

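In the top view (800-px scale), these could be taken for the cap: the left bottle's broad black cap (456,248; side 479,303), the spouted bottle's black top (500,235; side 537,330), the red look-alike (400,249) and the purple one (414,305). I choose the left bottle's cap. For the dish I choose the larger one (297,310), not the small one (273,371). Next is one close crop to check.

```bash
python3 - <<'E'
import cv2,numpy as np
from workcell import ctrl
t=ctrl.snapshot("top")[:,:,::-1];s=ctrl.snapshot("side")[:,:,::-1]
a=cv2.resize(t[130:190,260:340],(400,300),interpolation=cv2.INTER_CUBIC)   #5x
b=cv2.resize(s[170:270,270:370],(400,400),interpolation=cv2.INTER_CUBIC)   #4x
c=cv2.resize(t[170:230,160:220],(300,300),interpolation=cv2.INTER_CUBIC)
o=np.zeros((600,800,3),np.uint8);o[:300,:400]=a;o[:400,400:]=b;o[300:,:300]=c
cv2.imwrite("pics/crop1.png",o)
E
```

```text
(no output)
```

View pics/crop1.png

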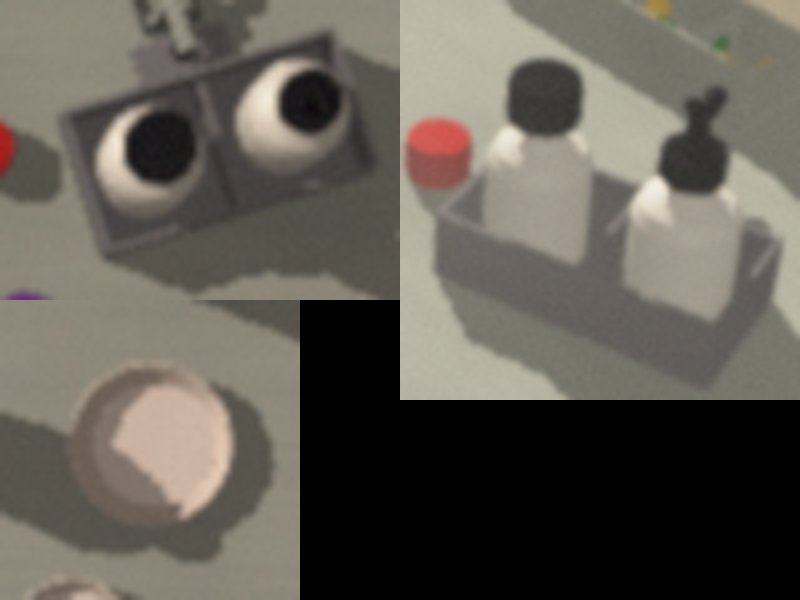

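```bash
cat > h.py <<'E'
import numpy as np,cv2
from workcell import ctrl
from scipy.spatial.transform import Rotation as R
def cam(n):
    c=ctrl.camera_info(n);return c,cv2.Rodrigues(c["rvec"])[0],np.array(c["tvec"])
def ray(n,u,v,z):
    c,M,t=cam(n);d=M.T@[(u-c["cx"])/c["fx"],(v-c["cy"])/c["fy"],1];o=-M.T@t
    return o+d*(z-o[2])/d[2]
def proj(n,p):
    c,M,t=cam(n);q=M@np.array(p)+t;return [c["fx"]*q[0]/q[2]+c["cx"],c["fy"]*q[1]/q[2]+c["cy"]]
def delta(p):
    s=ctrl.sense();return R.from_euler("xyz",s["tcp_rot"]).inv().apply(np.array(p)-s["ee_pos"])
E
python3 - <<'E'
from h import *
np.set_printoptions(precision=4,suppress=True)
cap=ray("top",291.6,159,.171);print("cap top",cap)
print("cap side",ray("side",305.8,193.8,.153))
sp=ray("top",321.6,149.6,.171);print("other",sp,np.hypot(*(sp-cap)[:2]))
d=ray("top",189.9,198.3,.025);print("dish",d, np.ptp([ray("top",173.2,198,.025)[1],ray("top",206.6,198,.025)[1]]))
print("az",np.degrees(np.arctan2(cap[1],cap[0])),np.hypot(*cap[:2]))
print("pourer",ray("top",236.5,208,.039),"shaker",ray("top",125,191,.2))
s=ctrl.sense();print(R.from_euler("xyz",s["tcp_rot"]).as_matrix())
cm=[cap[0],cap[1],.137]
print(delta(cm),delta([cap[0],cap[1],.30]))
E
```

```text
cap top [ 0.5808 -0.1399  0.171 ]
cap side [ 0.585  -0.1388  0.153 ]
other [ 0.6185 -0.2512  0.171 ] 0.11751474573559788
dish [0.4309 0.2553 0.025 ] 0.1347331968547921
az -13.541978335817811 0.5974562479038992
pourer [0.3955 0.0656 0.039 ] shaker [0.4473 0.4642 0.2   ]
[[-0.9394  0.3427 -0.0006]
 [ 0.3427  0.9394 -0.001 ]
 [ 0.0002 -0.0012 -1.    ]]
[-0.5937 -0.5069  0.0774] [-0.5937 -0.5071 -0.0856]
```

```bash
python3 -m crank '[[[0,0,-0.06],[0,0,10],-1],[[-0.04,-0.034,-0.086],[0,0,20],-1],[[-0.08,-0.068,-0.086],[0,0,30],-1],[[-0.12,-0.102,-0.086],[0,0,40],-1],[[-0.16,-0.136,-0.086],[0,0,50],-1]]' 10; python3 - <<'E'
from h import *
print(delta([.583,-.139,.30]),ctrl.sense()["qpos"])
E
```

```text
t: 0.82
ee_pos: [0.3012, 0.3561, 0.3005]
tcp_rot: [3.141, 0.0, 1.914]
wrist_force: [-0.1, 0.1, 0.5]
width: 0.999
grip_force: 0.0
[-0.5609919   0.09885726  0.00057993] [ 6.08718210e-01 -1.76473008e-01  1.76150970e+00 -1.18325097e-04
  1.55632848e+00  2.65714926e-01]
```

```bash
python3 -m crank '[[[-0.061,0.011,0],[0,0,8],-1],[[-0.122,0.022,0],[0,0,16],-1],[[-0.183,0.032,0],[0,0,24],-1],[[-0.244,0.043,0],[0,0,33],-1],[[-0.305,0.054,0],[0,0,33],-1]]'; python3 - <<'E'
from h import *
print(delta([.583,-.139,.26]))
E
```

```text
t: 1.45
ee_pos: [0.4563, 0.0874, 0.3007]
tcp_rot: [3.141, -0.0, 1.342]
wrist_force: [0.9, 0.9, -0.2]
width: 1.0
grip_force: 0.0
[-0.1917032   0.17481514  0.04067968]
```

```bash
python3 -m crank '[[[-0.044,0.04,0],[0,0,0],-1],[[-0.088,0.08,0],[0,0,0],-1],[[-0.132,0.12,0],[0,0,0],-1],[[-0.176,0.16,0.02],[0,0,0],-1],[[-0.192,0.175,0.04],[0,0,0],-1]]'; python3 - <<'E'
from h import *
print(delta([.583,-.139,.137]),ctrl.sense()["qpos"])
t=ctrl.snapshot("top")[:,:,::-1];s=ctrl.snapshot("side")[:,:,::-1]
o=np.zeros((400,800,3),np.uint8)
o[:,:400]=cv2.resize(t[110:210,240:340],(400,400),interpolation=cv2.INTER_CUBIC)
o[:,400:]=cv2.resize(s[130:230,260:360],(400,400),interpolation=cv2.INTER_CUBIC)
cv2.imwrite("pics/pre.png",o)
p=[.583,-.139,.153];u=proj("side",p);print([(u[0]+.5-260)*4+400,(u[1]+.5-130)*4])
p=ctrl.sense()["ee_pos"];u=proj("side",p);print([(u[0]+.5-260)*4+400,(u[1]+.5-130)*4])
E
```

```text
t: 2.08
ee_pos: [0.5835, -0.1403, 0.2594]
tcp_rot: [-3.141, 0.0, 1.34]
wrist_force: [0.4, -0.2, -0.2]
width: 0.999
grip_force: 0.0
[ 0.00119032 -0.00075629  0.12242573] [-4.36860264e-01  1.97035158e-01  1.46483545e+00 -4.30287959e-04
  1.47986856e+00 -2.06320224e-01]
[np.float64(583.3824981246753), np.float64(258.25059433882745)]
[np.float64(590.7266368110445), np.float64(136.24266743823307)]
```

View pics/pre.png

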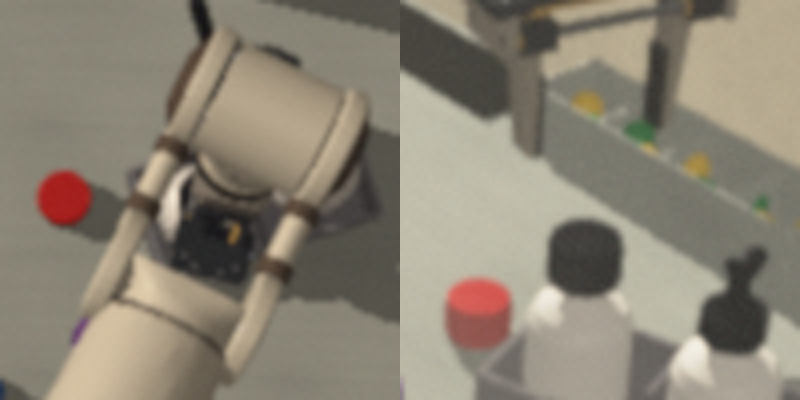

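The side crop shows the open fingers (530,150 and 660,120) directly above the cap at (585,257). I predicted (583,258), so the position holds and I descend.

```bash
python3 -m crank '[[[0.001,0,0.04],[0,0,0],-1],[[0.001,0,0.08],[0,0,0],-1],[[0.001,0,0.11],[0,0,0],-1],[[0.001,0,0.122],[0,0,0],-1],[[0.001,0,0.122],[0,0,0],-0.4]]' 20; python3 -m crank '[[[0,0,0],[0,0,0],1],[[0,0,0],[0,0,0],1],[[0,0,0],[0,0,0],1],[[0,0,0],[0,0,0],1],[[0,0,0],[0,0,0],1]]' 20
```

```text
t: 2.8
ee_pos: [0.583, -0.1356, 0.139]
tcp_rot: [-3.141, -0.0, 1.344]
wrist_force: [0.3, -0.9, 0.8]
width: 0.914
grip_force: 0.0
t: 3.42
ee_pos: [0.5836, -0.1365, 0.1395]
tcp_rot: [3.14, 0.0, 1.343]
wrist_force: [0.2, 0.4, 4.2]
width: 0.581
grip_force: 20.0
```

```bash
python3 -m crank '[[[0,0,0],[0,0,4],1],[[0,0,0],[0,0,8],1],[[0,0,0],[0,0,12],1],[[0,0,0],[0,0,12],1]]'; python3 -c "
from h import *;s=ctrl.sense();print(s['moment'],s['wrist_force'],s['qpos'][5])"
python3 -m crank '[[[0,0,0],[0,0,3],1],[[0,0,0],[0,0,6],1],[[0,0,0],[0,0,6],1]]'; python3 -c "
from h import *;s=ctrl.sense();print(s['moment'],s['wrist_force'],s['qpos'][5])"
```

```text
t: 3.92
ee_pos: [0.5842, -0.1362, 0.1394]
tcp_rot: [3.139, -0.001, 1.135]
wrist_force: [2.9, 1.8, 4.6]
width: 0.581
grip_force: 20.0
[ 0.18864094 -0.60607858  0.03805194] [2.91581752 1.84549128 4.60954893] 0.005060201539187639
t: 4.3
ee_pos: [0.5846, -0.136, 0.1395]
tcp_rot: [3.138, -0.002, 1.03]
wrist_force: [5.7, 3.0, 2.5]
width: 0.582
grip_force: 20.0
[ 0.25915001 -0.83690835  0.04518513] [5.68161898 3.0457679  2.54057478] 0.10937910475626879
```

```bash
python3 -m crank '[[[0.0005,0.0005,0],[0,0,3],1],[[0.0005,0.0005,0],[0,0,6],1],[[0.0005,0.0005,0],[0,0,6],1]]'; python3 -c "
from h import *;s=ctrl.sense();print(s['moment'],s['wrist_force'],s['qpos'][5])"
python3 -m crank '[[[0,0,0],[0,0,4],1],[[0,0,0],[0,0,8],1],[[0,0,0],[0,0,8],1]]'; python3 -c "
from h import *;s=ctrl.sense();print(s['moment'],s['wrist_force'],s['qpos'][5])"
```

```text
t: 4.68
ee_pos: [0.585, -0.1364, 0.1394]
tcp_rot: [3.138, -0.001, 0.927]
wrist_force: [5.8, -0.1, 2.5]
width: 0.578
grip_force: 20.5
[-0.1375855  -0.87104445  0.51184053] [ 5.84908647 -0.1373411   2.52400533] 0.2137173742997946
t: 5.05
ee_pos: [0.5854, -0.1367, 0.1394]
tcp_rot: [3.137, -0.002, 0.787]
wrist_force: [6.6, -0.7, 2.1]
width: 0.575
grip_force: 20.0
[-0.2249461  -1.08973094  0.65030763] [ 6.60163463 -0.70801268  2.06969775] 0.35317458869803725
```

Turning by positive tool z, the moment jumps to 0.5–0.65 N·m at about 20° and the grip starts to slip, so that is the wrong way. I reverse.

```bash
python3 -m crank '[[[0,0,0],[0,0,-8],1],[[0,0,0],[0,0,-16],1],[[0,0,0],[0,0,-24],1],[[0,0,0],[0,0,-32],1],[[0,0,0],[0,0,-32],1]]'; python3 -c "
from h import *;s=ctrl.sense();print(s['moment'],s['wrist_force'],s['qpos'][5])"
python3 -m crank '[[[0,0,0],[0,0,-7],1],[[0,0,0],[0,0,-14],1],[[0,0,0],[0,0,-21],1],[[0,0,0],[0,0,-28],1],[[0,0,0],[0,0,-28],1]]'; python3 -c "
from h import *;s=ctrl.sense();print(s['moment'],s['wrist_force'],s['qpos'][5])"
```

```text
t: 5.68
ee_pos: [0.5837, -0.1369, 0.1394]
tcp_rot: [3.141, 0.001, 1.346]
wrist_force: [0.4, -0.3, 6.1]
width: 0.575
grip_force: 20.0
[-0.31482321 -0.07627476 -0.05441145] [ 0.37192464 -0.27616587  6.06201537] -0.2054887924133797
t: 6.3
ee_pos: [0.5835, -0.1371, 0.1394]
tcp_rot: [-3.141, 0.001, 1.834]
wrist_force: [-0.8, -2.6, 6.5]
width: 0.577
grip_force: 20.0
[-0.30502329  0.01592874  0.01536718] [-0.80990688 -2.5990723   6.48787376] -0.6940406346381391
```

```bash
python3 -m crank '[[[0,0,0],[0,0,-8],1],[[0,0,0],[0,0,-16],1],[[0,0,0],[0,0,-24],1],[[0,0,0],[0,0,-32],1],[[0,0,0],[0,0,-32],1]]'; python3 -c "
from h import *;s=ctrl.sense();print(s['moment'],s['wrist_force'],s['qpos'][5])"
python3 -m crank '[[[0,0,0],[0,0,-8],1],[[0,0,0],[0,0,-16],1],[[0,0,0],[0,0,-24],1],[[0,0,0],[0,0,-30],1],[[0,0,0],[0,0,-30],1]]'; python3 -c "
from h import *;s=ctrl.sense();print(s['moment'],s['wrist_force'],s['qpos'][5])"
```

```text
t: 6.92
ee_pos: [0.5833, -0.137, 0.1394]
tcp_rot: [-3.14, 0.0, 2.393]
wrist_force: [-0.9, -0.7, 7.1]
width: 0.577
grip_force: 20.0
[-0.22699635  0.15943569  0.02436259] [-0.8695562  -0.74705413  7.05661956] -1.2527210838726863
t: 7.55
ee_pos: [0.582, -0.1378, 0.1394]
tcp_rot: [-3.138, -0.003, 2.916]
wrist_force: [-6.2, -4.0, 10.4]
width: 0.573
grip_force: 20.0
[-0.65502062  1.04864652  0.10884643] [-6.18730349 -4.0313335  10.37206679] -1.7761119492604807
```

```bash
python3 -m crank '[[[0,0,-0.001],[0,0,0],1],[[0,0,-0.003],[0,0,0],1],[[0,0,-0.005],[0,0,0],1],[[0,0,-0.007],[0,0,0],1],[[0,0,-0.007],[0,0,0],1]]' 25; python3 -c "
from h import *;s=ctrl.sense();print(s['moment'],s['wrist_force'],s['qpos'][5])"
```

```text
t: 8.18
ee_pos: [0.5812, -0.137, 0.1435]
tcp_rot: [-3.139, -0.006, 2.915]
wrist_force: [-2.4, -3.9, -3.5]
width: 0.579
grip_force: 25.0
[-0.93608963  0.39166871 -0.03016542] [-2.4075829  -3.90964739 -3.45611279] -1.7747400244698457
```

```bash
python3 -m crank '[[[0,0,-0.003],[0,0,0],1],[[0,0,-0.006],[0,0,0],1],[[0,0,-0.009],[0,0,0],1],[[0,0,-0.009],[0,0,0],1]]'; python3 - <<'E'
from h import *;s=ctrl.sense();print(s['moment'],s['wrist_force'])
s=ctrl.snapshot("side")[:,:,::-1]
cv2.imwrite("pics/lift1.png",cv2.resize(s[130:230,260:360],(500,500),interpolation=cv2.INTER_CUBIC))
E
```

```text
t: 8.68
ee_pos: [0.5831, -0.1361, 0.154]
tcp_rot: [3.141, -0.002, 2.914]
wrist_force: [0.1, -1.6, -0.9]
width: 0.58
grip_force: 25.0
[-0.39867779 -0.02645688  0.0340163 ] [ 0.11866504 -1.64948006 -0.94461149]
```

View pics/lift1.png

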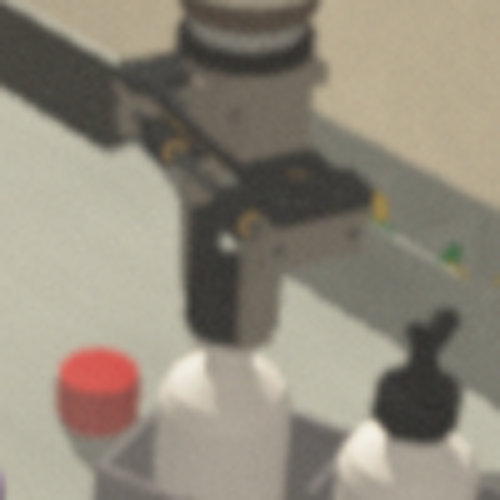

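The crop shows more neck below the fingers (235,350), and the wrist carries almost no load, so the cap is free. I lift on.

```bash
python3 -m crank '[[[0,0,-0.01],[0,0,0],1],[[0,0,-0.02],[0,0,0],1],[[0,0,-0.035],[0,0,0],1],[[0,0,-0.06],[0,0,0],1],[[0,0,-0.09],[0,0,0],1]]';  python3 -m crank '[[[0,0,-0.03],[0,0,0],1],[[0,0,-0.04],[0,0,0],1],[[0,0,-0.04],[0,0,0],1]]'; python3 - <<'E'
from h import *;s=ctrl.sense();print(s['moment'],s['wrist_force'],s['qpos'],delta([.431,.255,.26]))
s=ctrl.snapshot("side")[:,:,::-1]
cv2.imwrite("pics/lift2.png",cv2.resize(s[80:230,230:380],(500,500),interpolation=cv2.INTER_CUBIC))
E
```

```text
t: 9.35
ee_pos: [0.5835, -0.1355, 0.2462]
tcp_rot: [3.141, -0.0, 2.914]
wrist_force: [0.8, 0.0, -0.6]
width: 0.572
grip_force: 25.0
t: 9.72
ee_pos: [0.584, -0.136, 0.2853]
tcp_rot: [-3.142, 0.001, 2.914]
wrist_force: [0.4, -0.7, 0.2]
width: 0.576
grip_force: 25.0
[ 0.00928887  0.0029896  -0.01113327] [ 0.41270408 -0.66310127  0.20991564] [-4.30227203e-01  1.83726456e-01  1.42973029e+00  2.06698156e-04
  1.52687820e+00 -1.77363399e+00] [0.23719898 0.34643395 0.02499625]
```

View pics/lift2.png

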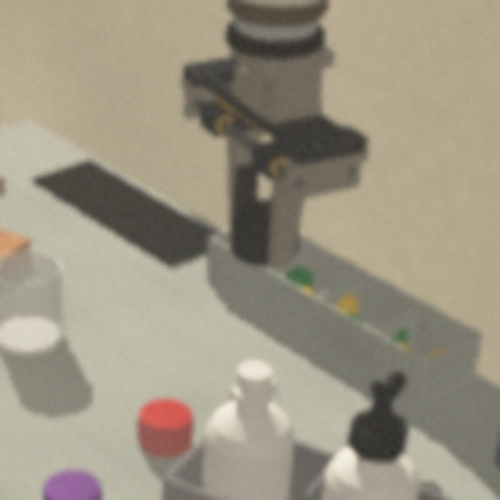

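The cap is off: the bare white neck shows at (255,385), the black cap is between the pads. Now carry.

```bash
python3 -m crank '[[[0.01,0.015,0],[0,0,0],1],[[0.03,0.044,0],[0,0,0],1],[[0.053,0.077,0],[0,0,0],1],[[0.076,0.111,0],[0,0,0],1],[[0.099,0.145,0],[0,0,0],1]]'; python3 -m crank '[[[0.023,0.034,0],[0,0,0],1],[[0.046,0.067,0],[0,0,0],1],[[0.069,0.101,0],[0,0,0],1],[[0.092,0.134,0],[0,0,0],1],[[0.115,0.168,0],[0,0,0],1]]'; python3 - <<'E'
from h import *;s=ctrl.sense();print(delta([.431,.255,.12]))
E
```

```text
t: 10.4
ee_pos: [0.5182, 0.0297, 0.2834]
tcp_rot: [3.141, -0.002, 2.914]
wrist_force: [-0.1, 0.0, -0.9]
width: 0.577
grip_force: 25.0
t: 11.02
ee_pos: [0.4437, 0.2188, 0.2834]
tcp_rot: [-3.141, -0.002, 2.914]
wrist_force: [0.8, 0.4, -0.4]
width: 0.579
grip_force: 25.0
[0.02022912 0.03249752 0.16346225]
```

```bash
python3 -m crank '[[[0.015,0.02,0.02],[0,0,0],1],[[0.0205,0.0315,0.055],[0,0,0],1],[[0.0205,0.0315,0.09],[0,0,0],1],[[0.0205,0.0315,0.12],[0,0,0],1],[[0.0205,0.0315,0.145],[0,0,0],1]]'; python3 -m crank '[[[0,0,0.012],[0,0,0],1],[[0,0,0.019],[0,0,0],1],[[0,0,0.019],[0,0,0],1],[[0,0,0.019],[0,0,0],1]]'; python3 - <<'E'
from h import *;s=ctrl.sense();print(delta([.431,.255,.12]),s["wrist_force"],s["moment"])
t=ctrl.snapshot("top")[:,:,::-1];s=ctrl.snapshot("side")[:,:,::-1]
o=np.zeros((500,800,3),np.uint8)
o[:400,:400]=cv2.resize(t[150:250,140:240],(400,400),interpolation=cv2.INTER_CUBIC)
o[:,400:]=cv2.resize(s[120:220,155:235],(400,500),interpolation=cv2.INTER_CUBIC)
cv2.imwrite("pics/end.png",o)
for z in(.11,.12,.138,.156):
  u=proj("side",[.431,.255,z]);print(z,(u[0]+.5-155)*5+400,(u[1]+.5-120)*5)
E
```

```text
t: 11.65
ee_pos: [0.4306, 0.2527, 0.1372]
tcp_rot: [-3.14, -0.003, 2.915]
wrist_force: [-0.1, -0.6, -0.0]
width: 0.576
grip_force: 25.0
t: 12.15
ee_pos: [0.4336, 0.2527, 0.1215]
tcp_rot: [3.141, 0.001, 2.914]
wrist_force: [-0.0, -0.7, -1.2]
width: 0.576
grip_force: 25.0
[0.00309894 0.00167108 0.00154085] [-0.02159825 -0.69620535 -1.15216011] [0.07454873 0.0029716  0.00090504]
0.11 603.1479644195628 243.52901305579707
0.12 601.887470342201 231.04090965118218
0.138 599.5938737519265 208.31754117033114
0.156 597.2679383868124 185.27378247787297
```

View pics/end.png

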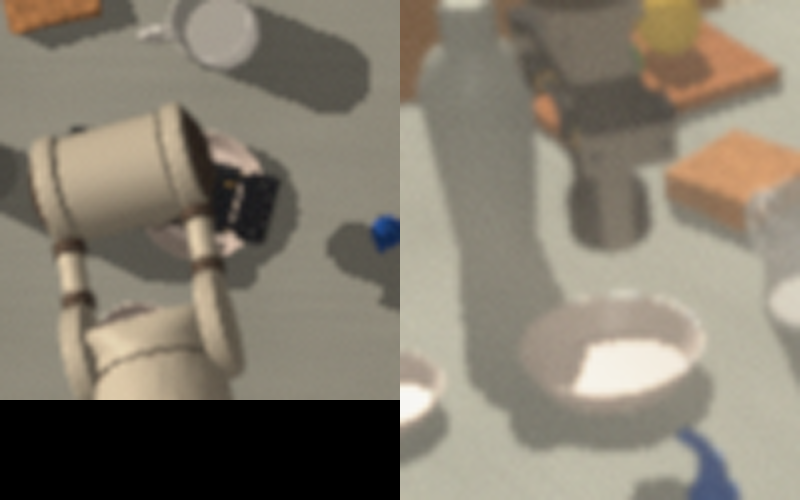

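The cap (610,205) is gripped level above the dish's middle (613,348), its underside about 9 cm above the rim. Nothing else has moved.

```bash
python3 -c "
from workcell import ctrl
print(ctrl.sign_off())"
```

```text
the job is handed in; nothing more can be done
None
```

The cap loosened by turning towards negative tool z (counter-clockwise from above), after the other way stopped at about 20°; I lifted it straight off, carried it over the large dish and handed in at about 12 s, still gripping it level with its underside about 9 cm above the rim.

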